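Slide a test plate home under a spring clip

ROBOT

A 6-joint arm with a two-finger parallel gripper is mounted at the origin on a cart in front of the work surface, level with it; the furniture and walls round the work are solid. World frame = base frame: x ahead of the robot, y to its left, z up, the work surface at z = 0. Lengths are in m, angles in rad, forces in N, time in s.
With the tool pointing down it reaches from about 0.375 to 0.975 m from the base axis. Payload 3.8 kg.
Tool frame: the origin (TCP) lies midway between the tips of the shut fingers; the grasp point (between the pads) lies 19 mm behind it; z points along the fingers, y is the direction in which the jaws open and shut (so a half turn about z gives the same grasp; the last joint's range is limited). The gripper opens to 85 mm and grips with 20 to 120 N. Pads are 22 mm wide; open, the fingers measure 114 mm over their backs; the gripper's body (76 mm by 85 mm) begins 54 mm behind the grasp point. The pads swing forward as they close: fully open they stand 13 mm farther back than shut.
Start: joints at [1.206, 0.264, 1.604, -0, 1.274, -0.037], TCP at [0.217, 0.639, 0.231] pointing down, gripper open.
Joint ranges: [-2.63, 2.63], [-0.94, 2.18], [0.31, 2.57], [-1.31, 4.45], [0, 2.66], [-2.55, 2.55]. Speed limits (rad/s): [2.57, 2.57, 3.14, 3.14, 3.14, 3.14].

INTERFACE

Orientations are given as a rotation vector (axis times angle).
In Python, from workcell import bot gives the robot as it stands.
- The arm moves only by the tool drive_tool, never from a script. Its argument "deltas" is a list of rows, each an object with "hand": the opening, from 0 (shut) to 1 (fully open); "offset": the shift along the world's x, y, z in cm, a list of three; "angular": the turn, a rotation vector about the world's x, y, z in degrees, a list of three. A call has 1 to 8 rows; each row is the pose to reach, as a shift and turn from the pose commanded when the call began; what a row does not reach only later rows make up. A row lasts 1/8 s, in which the tool goes at most 62.5 mm and 10.7 degrees, less where a joint would pass 70% of its speed; a pose out of reach is approached as far as the arm can. A call with a gripper value outside its range is refused whole. The fingers move at their own pace and stop on an object; "force" is the grip in N (left out, the last holds). Time passes only in rows, so rows that repeat a pose let the fingers close. It gives the time, the measured TCP pose, the force and the opening at its end, in the units of the state.
- bot.read_state(): the state, without advancing time (a new reading comes with each control period).
- bot.read_camera(name): name is "side" or "top"; returns a dict with "frame" (384x512x3 uint8, blue, green, red), "mtx" (3x3 intrinsics, pixels), "R" (3x3) and "t" (3): a world point X has camera coordinates R X + t. Camera axes: x right, y down, z forward; pixel columns grow to the right and rows downward; lengths in m; the calibration is good to about 2 mm. A picture is of the moment at which its call begins. There is no depth.
- bot.finish_job(): hands the job in, once; it reports no verdict.
The state is a dict: "time": time; "q": joint angles; "joint_vel": joint speeds; "joint_torque": joint torques, N m; "tool_pos": TCP position; "tcp_rot": TCP orientation; "wrist_force": force on the tool from outside, world axes, zero at the start; "torque": the same for the moment, N m; "width": opening from 0.0 (shut) to 1.0 (fully open).
Only numpy, scipy, OpenCV 4.12 (cv2) and the standard library are available. Lean on these libraries where they do the work, as an engineer would, in place of code of your own. Each camera call takes 0.05 s, during which the arm holds its last target. There are 200 camera calls.

TASK

Load the brass test plate into the clamping fixture: with one fingertip press and hold down the long thumb bar of the spring clip so that its nose lifts, and meanwhile with the other fingertip push the plate by its upturned end along the channel, beneath the nose, fully home against the end stop. Then let the clip down onto the plate and take the hand clear. Only push the plate, never lift it, and leave the jar, the check weight and the bolt standing where they are.

Things in the scene. Friction and masses are not known exactly. Their poses are not given: they have to be found in the camera images.
- fixture: Aluminium clamping fixture fixed to the bench: base 188 x 114 x 6 mm. Origin on the bench; frame x = direction in which the plate is pushed, z up. In its frame (mm): base x -126 to 62, y -60 to 54. Channel along x: floor z 6, centre line y -30, 39 wide, rails to z 12. Clip's pivot rod along x at y 4, z 16, in lugs (tops z 23) at x -123 and 40. Channel and thumb bar run side by side, 64 apart.
- stop (a point): Middle of the end stop's face, against which the plate's front edge comes to rest: fixture x 45, y -30 mm, given at the level of the channel floor (z 6 mm). The stop is 14 mm high above the floor.
- nose (a point): Middle of the underside of the clip's nose (24 mm along fixture x, from 10 to 34; 8 mm along y, from -30 to -22), the down-turned end of the clip's short arm over the channel; moves with the clip. At rest 3 mm above the channel floor, too low for the 8 mm plate; rises as the thumb bar is pressed.
- clip (a joint): Rotation of the dark sprung rocker, the clip, rad: 0 at rest (nose down), grows as the thumb bar is pressed, 0.42 at the hard stop. Above about 0.22 the nose clears the plate; at about 0.19 it rests on a plate beneath it. The spring takes about 5 N on the thumb bar to hold 0.32, 7 N to hold 0.42.
- thumb_bar (a point): Point on top of the thumb bar, mid-length, 30 mm from the pivot: fixture x -42, y 34, z 30 mm at rest; moves with the clip. The bar: dark, 156 mm along fixture x (-120 to 36), y 8 to 43, 3 mm thick, rising 0.4 per mm away from the pivot. With this point pressed to z 19 to 20 mm the clip is at about 0.32 rad and the bar level; 17 mm is its stop. A fingertip can slide along it while pressing.
- test_plate: Loose brass test plate in the channel, 0.17 kg, 70 (x) x 36 x 8 mm, with an upturned end 4 mm thick, 36 mm wide, top 30 mm above the plate's underside, at its -x end; the face to push is at x -35 mm. Origin at the centre of the underside, x along fixture x, z up. Starts short of the nose; fully home its origin is at fixture x 10, y -30, z 6 mm.
- jar: White sample jar with black lid, 54 mm across, 64 mm tall, standing beside the fixture on the thumb bar's side; origin at the centre of its underside. Leave alone.
- weight: Brass-coloured check weight with a knob, 38 mm across, 66 mm tall, standing beside the fixture on the channel side; origin at the centre of its underside. Leave alone.
- bolt: Steel hex bolt standing on its head, 19 mm across, 42 mm tall, beyond the fixture's end stop; origin at the centre of its underside. Leave alone.
Things that resemble listed ones, but are neither listed nor needed, are in the scene too. There is more than one size of the fixture; the one meant has the size given above.

How it is judged:
By the outcome, as a careful person would: the job done as asked, in the order asked, and still so for the second after the job is handed in, with the robot touching nothing.
It also fails if it takes over 38 s, if anything falls off the work surface, if the arm or the gripper's body presses on something with over 40 N, if the wrist force passes 120 N, or if a joint passes its speed limit or range.

## Working session

There is one attempt and no reset: what is moved stays moved. The work goes in short steps, Python scripts to look and compute and a tool call to move; the robot and the scene stay as the last step left them, time stands still between calls to the robot, and variables do not carry over. Pictures are saved under pics/ and viewed, about 8 in all and at most 12, crops included, and the job is handed in when it is done.

Besides the shell and the picture viewer there is one more tool, called after ">>>" as name(argument=value, ...) on one line, values as JSON. drive_tool: Moves the arm, as the interface text tells. Its arguments: {"type":"object","properties":{"deltas":{"type":"array"},"force":{"type":"number"}},"required":["deltas"]}

```bash
mkdir -p pics; ls; python3 - <<'E'
from workcell import bot
import cv2,numpy as np
for n in("top","side"):
    c=bot.read_camera(n);cv2.imwrite(f"pics/{n}0.png",c["frame"]);np.savez(f"{n}.npz",**{k:c[k] for k in("mtx","R","t")})
    print(n,c["mtx"].round(1).tolist(),c["R"].round(3).tolist(),c["t"].round(3).tolist(),(-c["R"].T@c["t"]).round(3))
print(bot.read_state())
E
```

```text
pics
top [[385.4, 0.0, 251.9], [0.0, 385.4, 193.0], [0.0, 0.0, 1.0]] [[0.027, -0.999, 0.022], [-0.996, -0.029, -0.08], [0.081, -0.019, -0.997]] [0.044, 0.631, 0.873] [0.557 0.079 0.92 ]
side [[441.1, 0.0, 256.3], [0.0, 441.1, 189.2], [0.0, 0.0, 1.0]] [[0.993, -0.12, -0.02], [-0.071, -0.441, -0.895], [0.098, 0.89, -0.446]] [-0.62, 0.129, 0.832] [ 0.543 -0.757  0.473]
{'time': 0.1, 'q': array([ 1.20610714e+00,  2.64694011e-01,  1.60529684e+00, -1.90709191e-05,
        1.27365039e+00, -3.68960785e-02]), 'joint_vel': array([ 0.00094679, -0.00091524, -0.00216074,  0.00022331,  0.00030256,
       -0.00163742]), 'joint_torque': array([ 1.02499162e-03, -5.16707182e+01, -3.68592095e+01, -4.37708638e-05,
        6.21958083e-03,  1.55759608e-05]), 'tool_pos': array([0.21708435, 0.63842894, 0.2300435 ]), 'tcp_rot': array([-0.51252141, -3.09910655,  0.00315859]), 'wrist_force': array([0.24086206, 0.29976514, 0.1383546 ]), 'torque': array([-0.02868986, -0.01187021,  0.01202095]), 'width': 0.9976802648736905}
```

View pics/top0.png

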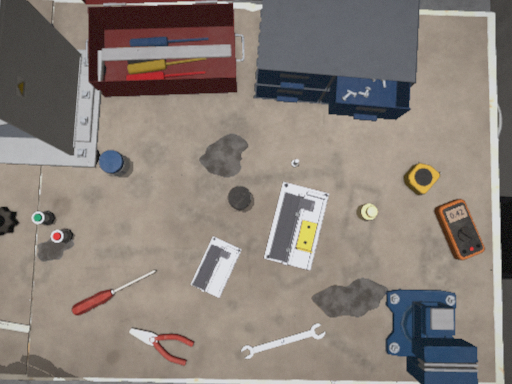

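View pics/side0.png

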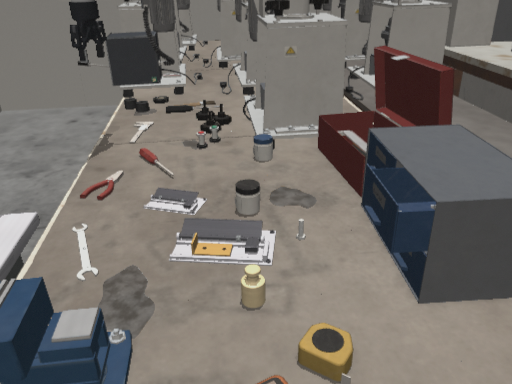

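The top view shows two fixture candidates: a larger one at px (297,226) and a smaller one at (215,267). The larger one looks like the one meant: it has the jar at (240,198) on the bar side, the weight at (370,212) on the channel side and the bolt at (295,162) beyond the stop. I'll confirm its size in an enlarged crop.

```bash
python3 - <<'E'
import cv2,numpy as np
a=cv2.imread("pics/top0.png")[150:290,190:390];b=cv2.imread("pics/side0.png")[170:310,150:320]
cv2.imwrite("pics/topc.png",cv2.resize(a,None,fx=4,fy=4,interpolation=cv2.INTER_CUBIC))
cv2.imwrite("pics/sidec.png",cv2.resize(b,None,fx=4,fy=4,interpolation=cv2.INTER_CUBIC))
E
```

```text
(no output)
```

View pics/topc.png

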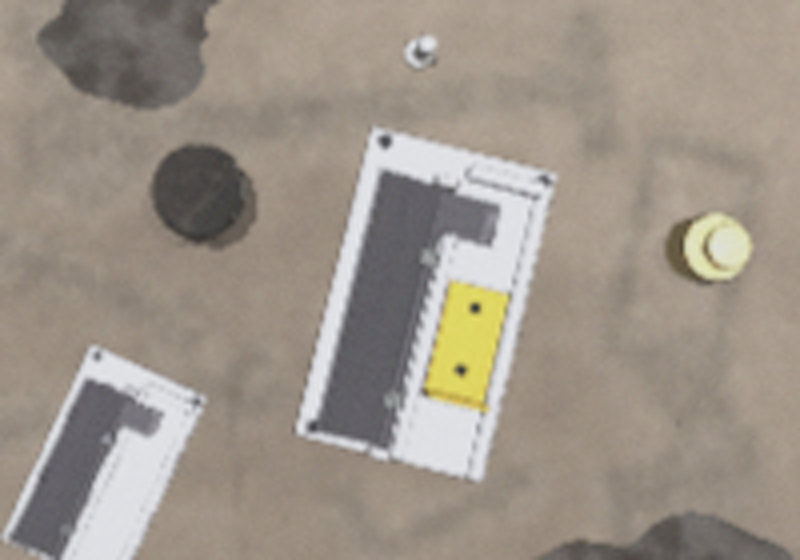

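View pics/sidec.png

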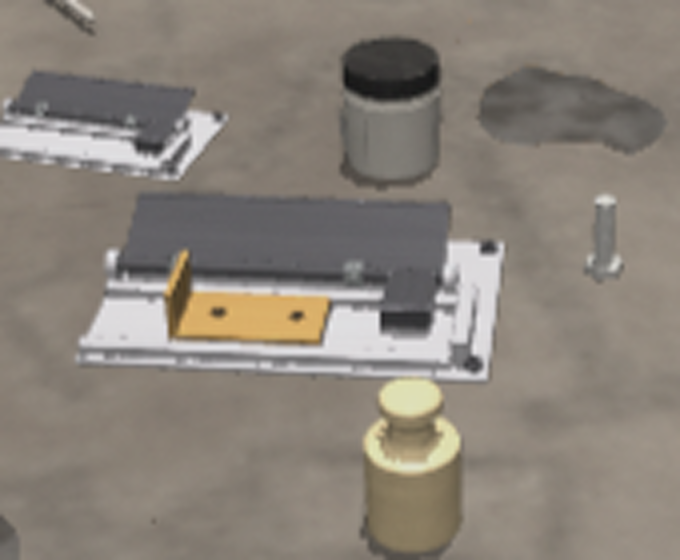

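```bash
cat > h.py <<'E'
import cv2,numpy as np
from scipy.optimize import least_squares
C={n:np.load(f"{n}.npz") for n in("top","side")}
O={"top":(190,150),"side":(150,170)}
def proj(n,X):
    c=C[n];p=(c["R"]@np.atleast_2d(X).T).T+c["t"];p=p@c["mtx"].T;return p[:,:2]/p[:,2:]
def full(n,c): return (np.array(c)+.5)/4-.5+O[n]
def f2w(P,s):
    P=np.atleast_2d(P)/1000.;c,d=np.cos(s[2]),np.sin(s[2])
    return np.c_[s[0]+c*P[:,0]-d*P[:,1],s[1]+d*P[:,0]+c*P[:,1],P[:,2]]
E
python3 - <<'E'
from h import *
F={"top":[((62,54,6),(374,128)),((62,-60,6),(556,174)),((-126,54,6),(298,433)),((-126,-60,6),(481,480))],
"side":[((62,54,6),(503,243)),((62,-60,6),(489,373)),((-126,-60,6),(81,351))]}
def res(s,ns=("top","side")):
    return np.concatenate([(proj(n,np.c_[f2w([p],s)[:,:2],f2w([p],s)[:,2]+s[3]])-full(n,c)).ravel() for n in ns for p,c in F[n]])
for ns in(("top",),("side",),("top","side")):
    f=(lambda s:res(np.r_[s[:3],0],ns)) if len(ns)==1 else lambda s:res(s,ns)
    r=least_squares(f,[.53,-.02,-.2,0]);print(ns,r.x.round(4),r.fun.round(2))
s=r.x; s0=least_squares(lambda s:res(np.r_[s[:3],0]),[.53,-.02,-.2]).x;print("z=0 fit",s0.round(4))
# scale from top only
def w(n,c,z):
    k=C[n];d=k["R"].T@np.linalg.solve(k["mtx"],np.r_[full(n,c),1]);o=-k["R"].T@k["t"];return o+d*(z-o[2])/d[2]
q=[w("top",c,.006) for _,c in F["top"]];print("len",np.linalg.norm(q[0]-q[2]),np.linalg.norm(q[1]-q[3]),"wid",np.linalg.norm(q[0]-q[1]))
def tof(X): 
    d=X[:2]-s0[:2];c,e=np.cos(s0[2]),np.sin(s0[2]);return np.round(1000*np.r_[c*d[0]+e*d[1],-e*d[0]+c*d[1],X[2]],1)
for nm,n,c,z in[("plate front L","top",(448,282),.014),("plate front R","top",(509,293),.014),("upt L","top",(426,390),.036),("upt R","top",(487,411),.036),
 ("side front far","side",(330,297),.014),("side front near","side",(318,342),.014),("side upt far top","side",(187,252),.036),("side upt near top -x","side",(166,286),.036),
 ("bar edge +x","side",(449,203),.0336),("bar edge -x","side",(136,195),.0336),("bar+x top","top",(384,170),.0336),("bar-x top","top",(318,432),.0336),
 ("jar","top",(198,191),.064),("weight","top",(727,245),.066),("bolt","top",(428,44),.042)]: print(nm,tof(w(n,c,z)),w(n,c,z).round(3))
def tri(a,b):
    return least_squares(lambda X:np.r_[(proj("top",X)-full("top",a)).ravel(),(proj("side",X)-full("side",b)).ravel()],[.5,-.02,.02])
for nm,a,b in[("bar +x outer",(384,170),(449,203)),("bar -x outer",(318,432),(136,195)),("plate front far",(448,282),(330,297)),("upt far top",(426,390),(187,252)),("bolt top",(428,44),(605,199))]:
    r=tri(a,b);print("tri",nm,r.x.round(4),tof(r.x),r.fun.round(1))
print("targets",[(n,f2w(p,s0).round(4)[0]) for n,p in dict(stop=(45,-30,6),thumb=(-42,34,30)).items()])
E
```

```text
('top',) [ 0.5899 -0.0506 -0.2241  0.    ] [-0.3  -0.61  0.41 -0.19 -0.68  0.2   0.58  0.56]
('side',) [ 0.5911 -0.0487 -0.2318  0.    ] [ 1.02 -1.14 -0.03  0.12 -0.9   0.47]
('top', 'side') [ 5.904e-01 -5.020e-02 -2.255e-01  5.000e-04] [-0.38 -0.88  0.33 -0.39 -0.89 -0.07  0.38  0.37  0.68 -1.03 -0.02  0.31
 -1.24  1.03]
z=0 fit [ 0.5905 -0.0501 -0.2252]
len 0.18591627520754167 0.18637204352997236 wid 0.11210812861256408
plate front L [-18.1 -11.4  14. ] [ 0.57  -0.057  0.014]
plate front R [-15.3 -47.7  14. ] [ 0.565 -0.093  0.014]
upt L [-81.9 -10.8  36. ] [ 0.508 -0.042  0.036]
upt R [-84.7 -47.4  36. ] [ 0.497 -0.077  0.036]
side front far [-15.8 -15.7  14. ] [ 0.572 -0.062  0.014]
side front near [-15.6 -52.2  14. ] [ 0.564 -0.097  0.014]
side upt far top [-82.2 -16.2  36. ] [ 0.507 -0.047  0.036]
side upt near top -x [-85.2 -45.2  36. ] [ 0.497 -0.075  0.036]
bar edge +x [35.1 41.2 33.6] [ 0.634 -0.018  0.034]
bar edge -x [-120.7   38.    33.6] [0.481 0.014 0.034]
bar+x top [34.4 42.8 33.6] [ 0.634 -0.016  0.034]
bar-x top [-120.3   42.9   33.6] [0.483 0.019 0.034]
jar [ -6.3 142.9  64. ] [0.616 0.091 0.064]
weight [  38.4 -149.9   66. ] [ 0.594 -0.205  0.066]
bolt [110.6  36.7  42. ] [ 0.706 -0.039  0.042]
tri bar +x outer [ 0.6339 -0.0161  0.0326] [34.8 42.8 32.6] [ 0.  -0.1 -0.1  0. ]
tri bar -x outer [0.4816 0.0184 0.031 ] [-121.4   42.4   31. ] [ 0.   0.4  0.4 -0. ]
tri plate front far [ 0.5712 -0.0576  0.0112] [-17.1 -11.6  11.2] [ 0.  -0.3 -0.3  0. ]
tri upt far top [ 0.5071 -0.0427  0.033 ] [-82.9 -11.4  33. ] [-0.   0.4  0.4 -0. ]
tri bolt top [ 0.7067 -0.0391  0.0416] [110.8  36.7  41.6] [ 0.  -0.1 -0.1  0. ]
targets [('stop', array([ 0.6276, -0.0893,  0.006 ])), ('thumb', array([ 0.5571, -0.0075,  0.03  ]))]
```

The larger base measures 186 x 112 mm, and the bar and plate heights triangulate to within 3 mm of the text, so this is the right fixture. The plate's push face is at fixture x of about -86. Next I'll work out the approach.

```bash
cat >> h.py <<'E'
S0=np.array([.5905,-.0501,-.2252])
from scipy.spatial.transform import Rotation as Ro
def plan(st,fx,fy,z):
    "offset (cm) and yaw (deg) to bring TCP to fixture point, tool y along fixture y"
    w=f2w([(fx,fy,z)],S0)[0];ty=Ro.from_rotvec(st["tcp_rot"]).as_matrix()[:,1]
    dy=np.degrees(S0[2]+np.pi/2-np.arctan2(ty[1],ty[0]));dy=(dy+90)%180-90
    return ((w-st["tool_pos"])*100).round(2),round(dy,2)
def tof(X):
    d=X[:2]-S0[:2];c,e=np.cos(S0[2]),np.sin(S0[2]);return np.round(1000*np.r_[c*d[0]+e*d[1],-e*d[0]+c*d[1],X[2]],1)
E
python3 - <<'E'
from h import *
from workcell import bot
s=bot.read_state();print(plan(s,-103,2,90),plan(s,-103,2,50))
print(Ro.from_rotvec(s["tcp_rot"]).as_matrix().round(4).tolist())
E
```

```text
(array([ 27.35, -66.36, -14.  ]), np.float64(5.88)) (array([ 27.35, -66.36, -18.  ]), np.float64(5.88))
[[-0.9468, 0.3219, -0.0007], [0.3219, 0.9468, -0.0019], [0.0001, -0.002, -1.0]]
```

>>> drive_tool(deltas=[{"hand":0.59,"offset":[2,-5,0],"angular":[0,0,0.7]},{"hand":0.59,"offset":[4,-10,0],"angular":[0,0,1.5]},{"hand":0.59,"offset":[6.2,-15,-1],"angular":[0,0,2.2]},{"hand":0.59,"offset":[8.2,-20,-2],"angular":[0,0,3]},{"hand":0.59,"offset":[10.3,-25,-3],"angular":[0,0,3.7]},{"hand":0.59,"offset":[12.4,-30,-4],"angular":[0,0,4.5]},{"hand":0.59,"offset":[14.4,-35,-5],"angular":[0,0,5.2]},{"hand":0.59,"offset":[16.5,-40,-6],"angular":[0,0,5.9]}])

```text
time: 1.1
tool_pos: [0.3824, 0.2373, 0.1707]
tcp_rot: [0.351, 3.122, -0.0]
wrist_force: [1.4, 0.5, 0.2]
width: 0.587
```

>>> drive_tool(deltas=[{"hand":0.59,"offset":[2,-5,-1],"angular":[0,0,0]},{"hand":0.59,"offset":[4,-10,-2],"angular":[0,0,0]},{"hand":0.59,"offset":[6.2,-15,-3],"angular":[0,0,0]},{"hand":0.59,"offset":[8.2,-20,-4.5],"angular":[0,0,0]},{"hand":0.59,"offset":[10.0,-24,-6],"angular":[0,0,0]},{"hand":0.59,"offset":[10.85,-26.3,-8],"angular":[0,0,0]},{"hand":0.59,"offset":[10.85,-26.3,-8],"angular":[0,0,0]},{"hand":0.59,"offset":[10.85,-26.3,-8],"angular":[0,0,0]}])

```text
time: 2.1
tool_pos: [0.4904, -0.0235, 0.0913]
tcp_rot: [-0.353, -3.121, -0.001]
wrist_force: [-0.5, -0.2, 0.4]
width: 0.59
```

```bash
python3 - <<'E'
from h import *
from workcell import bot
s=bot.read_state();print(s["time"],s["width"],tof(s["tool_pos"]),plan(s,-103,2,50),s["wrist_force"].round(2))
o=[]
for n,(y,x) in(("top",(150,190)),("side",(130,130))):
    f=bot.read_camera(n)["frame"];o.append(cv2.resize(f[y:y+150,x:x+200],None,fx=4,fy=4,interpolation=cv2.INTER_CUBIC))
cv2.imwrite("pics/t1.png",o[0]);cv2.imwrite("pics/s1.png",o[1])
E
```

```text
2.1 0.5902055001787423 [-103.5    3.6   91.3] (array([ 0.01, -0.17, -4.13]), np.float64(-0.0)) [-0.45 -0.18  0.39]
```

View pics/s1.png

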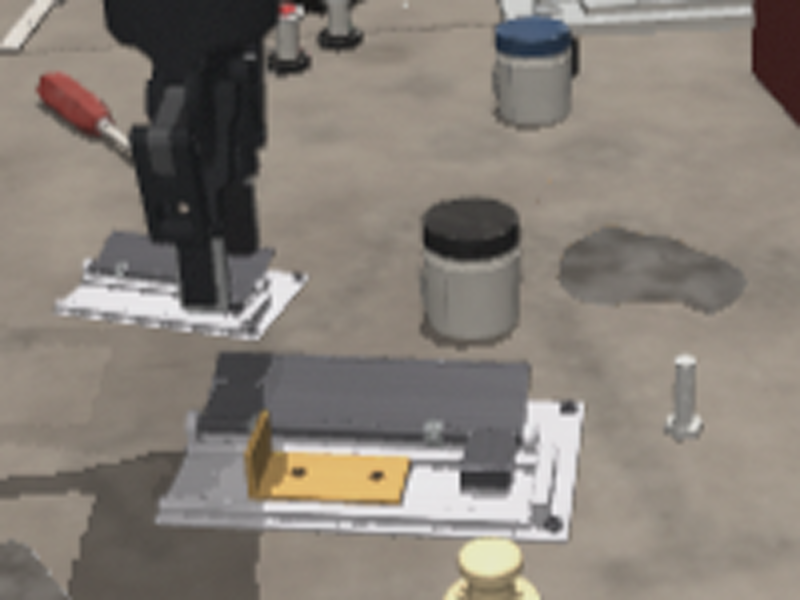

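```bash
python3 - <<'E'
from h import *
for y in(-40,-35,-28,-21):
  for z in(86,91):
    p=(proj("side",f2w([(-114.5,y,z),(-92.5,y,z)],S0))-[130,130]+.5)*4-.5;print(y,z,p.round(0).tolist())
E
```

```text
-40 86 [[175.0, 342.0], [223.0, 344.0]]
-40 91 [[173.0, 332.0], [222.0, 334.0]]
-35 86 [[178.0, 336.0], [226.0, 338.0]]
-35 91 [[176.0, 327.0], [225.0, 328.0]]
-28 86 [[182.0, 329.0], [230.0, 330.0]]
-28 91 [[181.0, 319.0], [229.0, 321.0]]
-21 86 [[186.0, 321.0], [233.0, 323.0]]
-21 91 [[185.0, 311.0], [233.0, 313.0]]
```

View pics/t1.png

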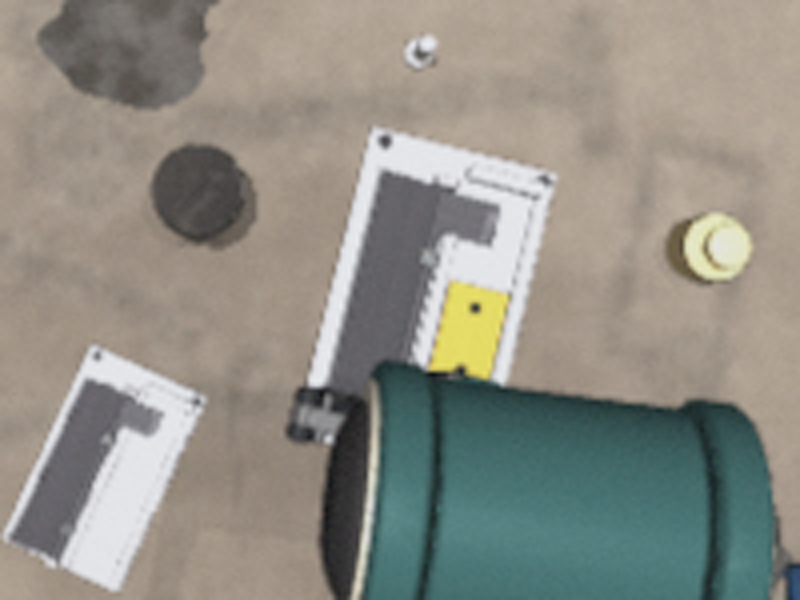

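The tip appears about 7 mm above TCP level. I'll correct y and find the bar by force.

>>> drive_tool(deltas=[{"hand":0.59,"offset":[0.0,-0.15,-2.0],"angular":[0,0,0]},{"hand":0.59,"offset":[0.0,-0.15,-4.0],"angular":[0,0,0]},{"hand":0.59,"offset":[0,-0.15,-5.5],"angular":[0,0,0]},{"hand":0.59,"offset":[0,-0.15,-5.5],"angular":[0,0,0]}])

```text
time: 2.7
tool_pos: [0.4898, -0.0248, 0.0355]
tcp_rot: [-0.351, -3.12, -0.0]
wrist_force: [0.6, -0.5, 0.5]
width: 0.589
```

>>> drive_tool(deltas=[{"hand":0.59,"offset":[0,0,-0.3],"angular":[0,0,0]},{"hand":0.59,"offset":[0,0,-0.6],"angular":[0,0,0]},{"hand":0.59,"offset":[0,0,-0.6],"angular":[0,0,0]}])

```text
time: 3.08
tool_pos: [0.491, -0.0255, 0.0305]
tcp_rot: [0.353, 3.121, 0.0]
wrist_force: [-0.4, -0.1, 0.7]
width: 0.587
```

>>> drive_tool(deltas=[{"hand":0.59,"offset":[0,0,-0.3],"angular":[0,0,0]},{"hand":0.59,"offset":[0,0,-0.3],"angular":[0,0,0]}])

```text
time: 3.32
tool_pos: [0.4906, -0.0255, 0.0271]
tcp_rot: [-0.353, -3.121, 0.0]
wrist_force: [0.4, -0.6, 0.4]
width: 0.586
```

```bash
python3 - <<'E'
from h import *
from workcell import bot
s=bot.read_state();print(s["time"],s["width"],tof(s["tool_pos"]),s["wrist_force"].round(2),s["torque"].round(3))
f=bot.read_camera("side")["frame"];cv2.imwrite("pics/s2.png",cv2.resize(f[170:310,150:320],None,fx=4,fy=4,interpolation=cv2.INTER_CUBIC))
E
```

```text
3.325 0.5862992891277095 [-102.8    1.7   27.1] [ 0.43 -0.62  0.43] [-0.049 -0.035  0.029]
```

View pics/s2.png

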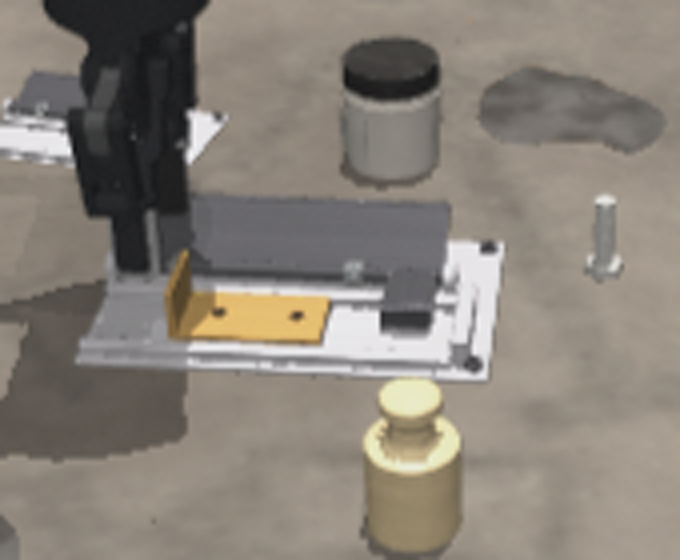

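The near finger stands just behind the upturned end (tip at about (117–160, 271)), and the force is still about zero, so the bar isn't touched yet. I'll keep descending.

>>> drive_tool(deltas=[{"hand":0.59,"offset":[0,0,-0.25],"angular":[0,0,0]},{"hand":0.59,"offset":[0,0,-0.25],"angular":[0,0,0]}])

```text
time: 3.62
tool_pos: [0.4911, -0.0255, 0.0249]
tcp_rot: [0.352, 3.121, 0.0]
wrist_force: [0.2, -0.6, 0.7]
width: 0.592
```

>>> drive_tool(deltas=[{"hand":0.59,"offset":[0,0,-0.25],"angular":[0,0,0]},{"hand":0.59,"offset":[0,0,-0.25],"angular":[0,0,0]}])

```text
time: 3.88
tool_pos: [0.4912, -0.0254, 0.0224]
tcp_rot: [0.352, 3.121, 0.0]
wrist_force: [0.8, 0.9, 1.7]
width: 0.593
```

>>> drive_tool(deltas=[{"hand":0.59,"offset":[0,0,-0.25],"angular":[0,0,0]},{"hand":0.59,"offset":[0,0,-0.25],"angular":[0,0,0]}])

```text
time: 4.12
tool_pos: [0.4913, -0.0253, 0.0199]
tcp_rot: [0.353, 3.121, 0.0]
wrist_force: [1.2, 2.0, 3.9]
width: 0.589
```

>>> drive_tool(deltas=[{"hand":0.59,"offset":[0,0,-0.2],"angular":[0,0,0]},{"hand":0.59,"offset":[0,0,-0.4],"angular":[0,0,0]},{"hand":0.59,"offset":[0,0,-0.4],"angular":[0,0,0]}])

```text
time: 4.5
tool_pos: [0.4913, -0.0251, 0.0159]
tcp_rot: [0.353, 3.121, 0.001]
wrist_force: [0.9, 3.9, 5.4]
width: 0.588
```

>>> drive_tool(deltas=[{"hand":0.59,"offset":[0,0,-0.15],"angular":[0,0,0]},{"hand":0.59,"offset":[0,0,-0.3],"angular":[0,0,0]},{"hand":0.59,"offset":[0,0,-0.3],"angular":[0,0,0]}])

```text
time: 4.88
tool_pos: [0.4914, -0.0249, 0.0132]
tcp_rot: [0.353, 3.121, 0.001]
wrist_force: [-0.2, 4.9, 7.5]
width: 0.589
```

>>> drive_tool(deltas=[{"hand":0.59,"offset":[0,0,-0.2],"angular":[0,0,0]},{"hand":0.59,"offset":[0,0,-0.2],"angular":[0,0,0]}])

```text
time: 5.12
tool_pos: [0.4915, -0.0248, 0.0125]
tcp_rot: [0.353, 3.121, 0.002]
wrist_force: [-3.0, 5.6, 18.1]
width: 0.589
```

```bash
python3 - <<'E'
from h import *
from workcell import bot
s=bot.read_state();print(s["time"],s["width"],tof(s["tool_pos"]),s["wrist_force"].round(2),s["torque"].round(3))
f=bot.read_camera("side")["frame"];cv2.imwrite("pics/s3.png",cv2.resize(f[170:310,150:320],None,fx=4,fy=4,interpolation=cv2.INTER_CUBIC))
E
```

```text
5.125 0.5890573039835713 [-102.1    2.5   12.5] [-3.01  5.64 18.1 ] [1.302 0.617 0.127]
```

View pics/s3.png

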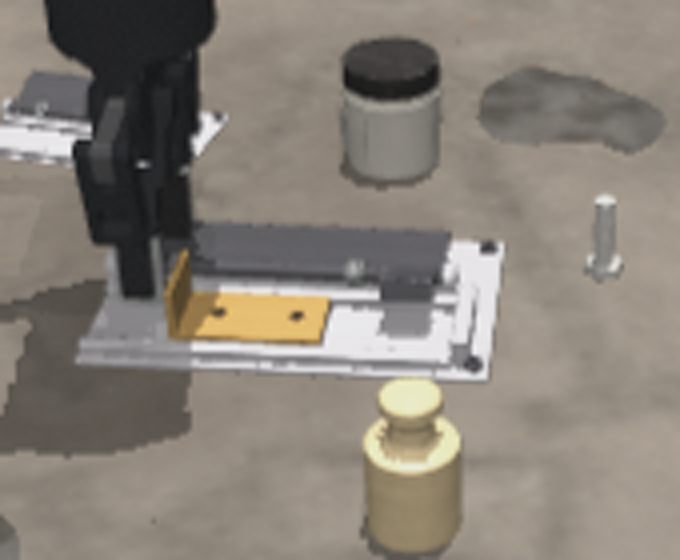

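The bar is down on its stop with the nose raised. The contact heights imply the fingertips stand closer together than 64 mm, so I'll check that from this view.

```bash
python3 - <<'E'
from h import *
for y in(-36,-30,-24,-20):
  for z in(6,12,18):
    p=(proj("side",f2w([(-113.1,y,z),(-91.1,y,z)],S0))-O["side"]+.5)*4-.5;print(y,z,p.round(0).tolist())
E
```

```text
-36 6 [[118.0, 327.0], [164.0, 329.0]]
-36 12 [[116.0, 316.0], [163.0, 318.0]]
-36 18 [[115.0, 305.0], [162.0, 307.0]]
-30 6 [[121.0, 320.0], [167.0, 322.0]]
-30 12 [[120.0, 309.0], [166.0, 311.0]]
-30 18 [[119.0, 298.0], [165.0, 300.0]]
-24 6 [[124.0, 312.0], [170.0, 314.0]]
-24 12 [[123.0, 302.0], [169.0, 304.0]]
-24 18 [[122.0, 291.0], [168.0, 293.0]]
-20 6 [[127.0, 308.0], [172.0, 310.0]]
-20 12 [[125.0, 297.0], [171.0, 299.0]]
-20 18 [[124.0, 286.0], [170.0, 288.0]]
```

>>> drive_tool(deltas=[{"hand":0.59,"offset":[0,0,0.2],"angular":[0,0,0]},{"hand":0.59,"offset":[0,0,0.4],"angular":[0,0,0]},{"hand":0.59,"offset":[0,0,0.4],"angular":[0,0,0]}])

```text
time: 5.55
tool_pos: [0.4914, -0.025, 0.0153]
tcp_rot: [0.353, 3.121, 0.001]
wrist_force: [0.8, 3.4, 6.0]
width: 0.588
```

The near tip's outer edge is at y of about -27, so the tips are too close together. I'll open about 10 mm more while staying pressed lightly.

>>> drive_tool(deltas=[{"hand":0.65,"offset":[0,0,0],"angular":[0,0,0]},{"hand":0.71,"offset":[0,0,0],"angular":[0,0,0]},{"hand":0.71,"offset":[0,0,0],"angular":[0,0,0]},{"hand":0.71,"offset":[0,0,-0.1],"angular":[0,0,0]},{"hand":0.71,"offset":[0,0,-0.2],"angular":[0,0,0]},{"hand":0.71,"offset":[0,0,-0.2],"angular":[0,0,0]}])

```text
time: 6.3
tool_pos: [0.4908, -0.0255, 0.0127]
tcp_rot: [-0.352, -3.122, 0.0]
wrist_force: [-0.3, -4.3, 5.2]
width: 0.709
```

```bash
python3 - <<'E'
from h import *
from workcell import bot
s=bot.read_state();print(s["time"],s["width"],tof(s["tool_pos"]),s["wrist_force"].round(2),s["torque"].round(3))
f=bot.read_camera("side")["frame"];cv2.imwrite("pics/s4.png",cv2.resize(f[170:310,150:320],None,fx=4,fy=4,interpolation=cv2.INTER_CUBIC))
print("1mm +x fixture:",np.cos(S0[2]),np.sin(S0[2]))
E
```

```text
6.3 0.7090115614417885 [-102.7    1.7   12.7] [-0.34 -4.29  5.17] [-0.492  0.068  0.005]
1mm +x fixture: 0.9747494663009323 -0.22330131648973228
```

View pics/s4.png

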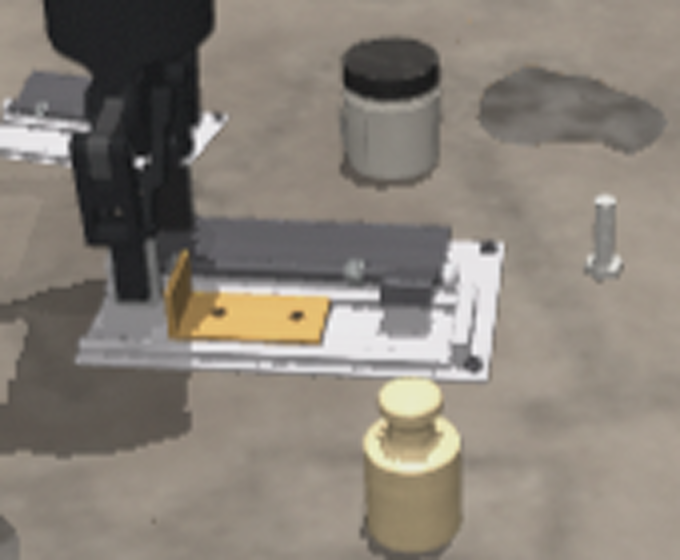

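The nose is lifted: the bar's outer edge has dropped about 13 mm, or roughly 0.33 rad. The pushing tip is at y of about -30 behind the upturned end. Now I'll push along fixture +x.

>>> drive_tool(deltas=[{"hand":0.71,"offset":[0.39,-0.09,0],"angular":[0,0,0]},{"hand":0.71,"offset":[0.78,-0.18,0],"angular":[0,0,0]},{"hand":0.71,"offset":[1.17,-0.27,0],"angular":[0,0,0]},{"hand":0.71,"offset":[1.56,-0.36,0],"angular":[0,0,0]},{"hand":0.71,"offset":[1.95,-0.45,0],"angular":[0,0,0]},{"hand":0.71,"offset":[2.34,-0.54,0],"angular":[0,0,0]},{"hand":0.71,"offset":[2.73,-0.63,0],"angular":[0,0,0]},{"hand":0.71,"offset":[2.73,-0.63,0],"angular":[0,0,0]}])

```text
time: 7.35
tool_pos: [0.5151, -0.0303, 0.0116]
tcp_rot: [-0.352, -3.115, -0.002]
wrist_force: [-4.8, 1.3, 6.5]
width: 0.709
```

```bash
python3 - <<'E'
from h import *
from workcell import bot
s=bot.read_state();print(s["time"],s["width"],tof(s["tool_pos"]),s["wrist_force"].round(2),s["torque"].round(3))
f=bot.read_camera("side")["frame"];cv2.imwrite("pics/s5.png",cv2.resize(f[170:310,150:320],None,fx=4,fy=4,interpolation=cv2.INTER_CUBIC))
E
```

```text
7.35 0.7087896680479218 [-77.9   2.4  11.6] [-4.85  1.26  6.48] [0.393 0.749 0.098]
```

View pics/s5.png

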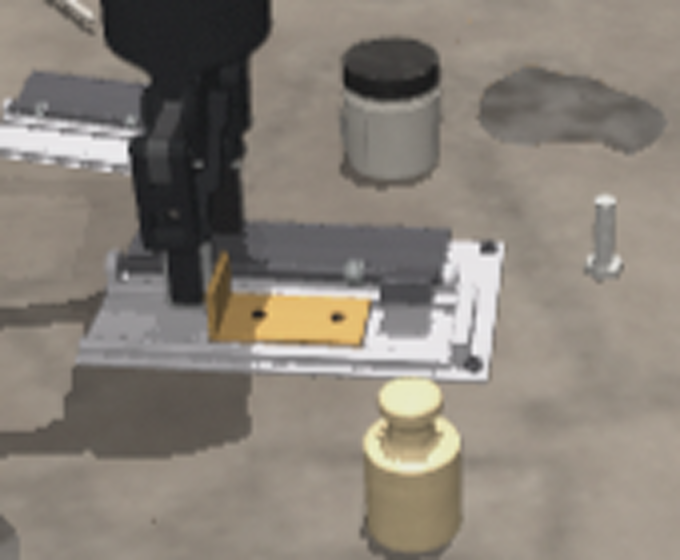

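The plate is sliding, with its front edge now at about (370,300), just short of the raised nose. I'll continue.

>>> drive_tool(deltas=[{"hand":0.71,"offset":[0.39,-0.09,0],"angular":[0,0,0]},{"hand":0.71,"offset":[0.78,-0.18,0],"angular":[0,0,0]},{"hand":0.71,"offset":[1.17,-0.27,0],"angular":[0,0,0]},{"hand":0.71,"offset":[1.56,-0.36,0],"angular":[0,0,0]},{"hand":0.71,"offset":[1.95,-0.45,0],"angular":[0,0,0]},{"hand":0.71,"offset":[1.95,-0.45,0],"angular":[0,0,0]}])

```text
time: 8.15
tool_pos: [0.5347, -0.0348, 0.0116]
tcp_rot: [-0.352, -3.115, -0.002]
wrist_force: [-4.0, 0.1, 5.6]
width: 0.707
```

>>> drive_tool(deltas=[{"hand":0.71,"offset":[0.39,-0.09,0],"angular":[0,0,0]},{"hand":0.71,"offset":[0.78,-0.18,0],"angular":[0,0,0]},{"hand":0.71,"offset":[1.17,-0.27,0],"angular":[0,0,0]},{"hand":0.71,"offset":[1.46,-0.335,0],"angular":[0,0,0]},{"hand":0.71,"offset":[1.46,-0.335,0],"angular":[0,0,0]},{"hand":0.71,"offset":[1.46,-0.335,0],"angular":[0,0,0]}])

```text
time: 8.9
tool_pos: [0.5494, -0.0381, 0.0116]
tcp_rot: [-0.352, -3.116, -0.002]
wrist_force: [-5.0, 1.0, 5.7]
width: 0.71
```

```bash
python3 - <<'E'
from h import *
from workcell import bot
s=bot.read_state();print(s["time"],s["width"],tof(s["tool_pos"]),s["wrist_force"].round(2),s["torque"].round(3))
E
```

```text
8.9 0.7102607021847335 [-42.8   2.5  11.6] [-5.04  1.02  5.66] [0.317 0.694 0.099]
```

>>> drive_tool(deltas=[{"hand":0.71,"offset":[0.2,-0.045,0],"angular":[0,0,0]},{"hand":0.71,"offset":[0.4,-0.09,0],"angular":[0,0,0]},{"hand":0.71,"offset":[0.4,-0.09,0],"angular":[0,0,0]}])

```text
time: 9.28
tool_pos: [0.553, -0.039, 0.0116]
tcp_rot: [-0.352, -3.115, -0.003]
wrist_force: [-4.0, 1.2, 6.5]
width: 0.711
```

>>> drive_tool(deltas=[{"hand":0.71,"offset":[0.2,-0.045,0],"angular":[0,0,0]},{"hand":0.71,"offset":[0.2,-0.045,0],"angular":[0,0,0]}])

```text
time: 9.52
tool_pos: [0.555, -0.0394, 0.0115]
tcp_rot: [-0.352, -3.115, -0.003]
wrist_force: [-5.2, 0.8, 6.5]
width: 0.712
```

>>> drive_tool(deltas=[{"hand":0.71,"offset":[0.2,-0.045,0],"angular":[0,0,0]},{"hand":0.71,"offset":[0.2,-0.045,0],"angular":[0,0,0]}])

```text
time: 9.78
tool_pos: [0.5553, -0.0395, 0.0114]
tcp_rot: [-0.352, -3.111, -0.003]
wrist_force: [-10.9, 2.4, 10.4]
width: 0.713
```

```bash
python3 - <<'E'
from h import *
from workcell import bot
s=bot.read_state();print(s["time"],s["width"],tof(s["tool_pos"]),s["wrist_force"].round(2),s["torque"].round(3))
E
```

```text
9.775 0.7129800311004061 [-36.7   2.5  11.4] [-10.95   2.45  10.44] [ 0.367  1.507 -0.006]
```

The force rose sharply at TCP x -36.7, against an expected -36, so the plate is at the stop. I'll press once more and look before releasing.

>>> drive_tool(deltas=[{"hand":0.71,"offset":[0.2,-0.045,0],"angular":[0,0,0]},{"hand":0.71,"offset":[0.2,-0.045,0],"angular":[0,0,0]}])

```text
time: 10.02
tool_pos: [0.5552, -0.0395, 0.0111]
tcp_rot: [-0.353, -3.107, -0.004]
wrist_force: [-15.1, 4.1, 14.9]
width: 0.712
```

```bash
python3 - <<'E'
from h import *
from workcell import bot
s=bot.read_state();print(s["time"],s["width"],tof(s["tool_pos"]),s["wrist_force"].round(2),s["torque"].round(3))
f=bot.read_camera("side")["frame"];cv2.imwrite("pics/s6.png",cv2.resize(f[170:310,150:320],None,fx=4,fy=4,interpolation=cv2.INTER_CUBIC))
# expected crop px when home
for p in[(45,-12,14),(45,-48,14),(-25,-48,6),(-25,-12,36)]:print(p,((proj("side",f2w([p],S0))-O["side"]+.5)*4-.5).round(0))
E
```

```text
10.025 0.711613427154339 [-36.7   2.5  11.1] [-15.06   4.08  14.95] [ 0.443  2.202 -0.341]
(45, -12, 14) [[460. 298.]]
(45, -48, 14) [[453. 343.]]
(-25, -48, 6) [[300. 350.]]
(-25, -12, 36) [[310. 252.]]
```

View pics/s6.png

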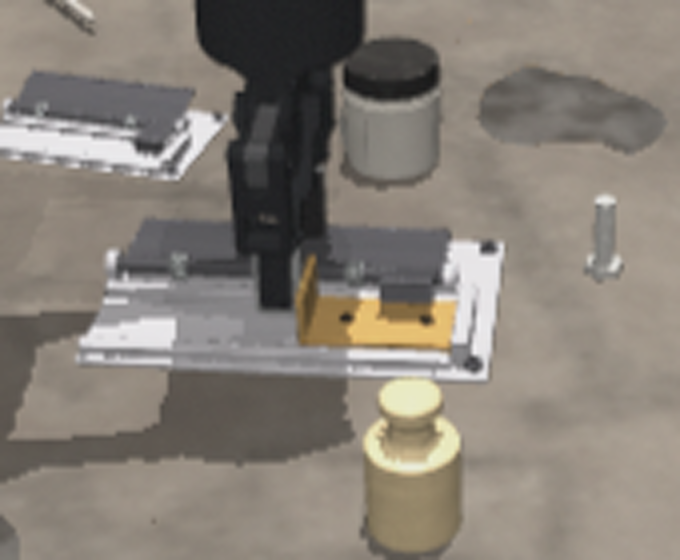

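The plate's front edge, at (456,300) and (452,345), is against the stop with the nose over it. I'll back off in -x first so the plate isn't dragged upward, then rise slowly to let the clip down.

>>> drive_tool(deltas=[{"hand":0.71,"offset":[-0.3,0.07,0],"angular":[0,0,0]},{"hand":0.71,"offset":[-0.6,0.14,0],"angular":[0,0,0]},{"hand":0.71,"offset":[-0.9,0.21,0],"angular":[0,0,0]},{"hand":0.71,"offset":[-1.3,0.3,0],"angular":[0,0,0]},{"hand":0.71,"offset":[-1.3,0.3,0],"angular":[0,0,0]}])

```text
time: 10.7
tool_pos: [0.5499, -0.0384, 0.0132]
tcp_rot: [0.353, 3.12, 0.001]
wrist_force: [2.9, 1.0, 4.2]
width: 0.716
```

>>> drive_tool(deltas=[{"hand":0.71,"offset":[0,0,0.2],"angular":[0,0,0]},{"hand":0.71,"offset":[0,0,0.4],"angular":[0,0,0]},{"hand":0.71,"offset":[0,0,0.6],"angular":[0,0,0]},{"hand":0.71,"offset":[0,0,0.8],"angular":[0,0,0]},{"hand":0.71,"offset":[0,0,1.1],"angular":[0,0,0]},{"hand":0.71,"offset":[0,0,1.6],"angular":[0,0,0]},{"hand":0.71,"offset":[0,0,2.5],"angular":[0,0,0]},{"hand":0.71,"offset":[0,0,4.0],"angular":[0,0,0]}])

```text
time: 11.7
tool_pos: [0.5487, -0.0388, 0.0532]
tcp_rot: [-0.352, -3.121, 0.0]
wrist_force: [-1.0, -0.8, 0.3]
width: 0.713
```

>>> drive_tool(deltas=[{"hand":0.71,"offset":[0,0,3],"angular":[0,0,0]},{"hand":0.71,"offset":[0,0,6],"angular":[0,0,0]},{"hand":0.71,"offset":[0,0,9],"angular":[0,0,0]},{"hand":0.71,"offset":[-3,3,11],"angular":[0,0,0]},{"hand":0.71,"offset":[-6,8,11],"angular":[0,0,0]},{"hand":0.71,"offset":[-9,13,11],"angular":[0,0,0]},{"hand":0.71,"offset":[-9,17,11],"angular":[0,0,0]},{"hand":0.71,"offset":[-9,17,11],"angular":[0,0,0]}])

```text
time: 12.7
tool_pos: [0.4592, 0.1334, 0.1643]
tcp_rot: [0.346, 3.12, 0.002]
wrist_force: [-0.1, -0.7, -1.1]
width: 0.71
```

```bash
python3 - <<'E'
from h import *
from workcell import bot
s=bot.read_state();print(s["time"],s["tool_pos"].round(3),s["wrist_force"].round(2))
o=[]
for n in("top","side"):
    f=bot.read_camera(n)["frame"];x,y=O[n];o.append(cv2.resize(f[y:y+140,x:x+170],None,fx=4,fy=4,interpolation=cv2.INTER_CUBIC))
cv2.imwrite("pics/end.png",cv2.resize(np.hstack(o),(800,330),interpolation=cv2.INTER_AREA))
for p in[(45,-12,14),(45,-48,14),(-25,-12,36),(-25,-48,36)]:print(p,[((proj(n,f2w([p],S0))-O[n]+.5)*4-.5).round(0) *800/1360+ np.array([400*(n=="side"),0]) for n in("top","side")])
E
```

```text
12.7 [0.459 0.133 0.164] [-0.06 -0.7  -1.13]
(45, -12, 14) [array([[279.41176471, 105.29411765]]), array([[670.58823529, 175.29411765]])]
(45, -48, 14) [array([[314.11764706, 114.11764706]]), array([[666.47058824, 201.76470588]])]
(-25, -12, 36) [array([[265.88235294, 172.94117647]]), array([[582.35294118, 148.23529412]])]
(-25, -48, 36) [array([[301.76470588, 181.76470588]]), array([[574.70588235, 173.52941176]])]
```

View pics/end.png

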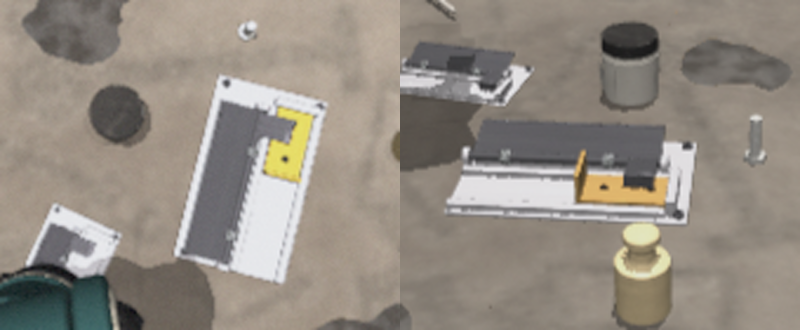

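The plate is home: its front edge is at (280,107)–(313,116), against predicted positions of (279,105) and (314,114). The nose rests on it, the jar, weight and bolt haven't moved, and the hand is clear. Handing in.

```bash
python3 -c "
from workcell import bot
print(bot.finish_job())"
```

```text
the job is handed in; nothing more can be done
None
```

The brass test plate is loaded fully home against the end stop, the clip is down on it, and the hand is clear. I handed the job in at about 12.8 s of the 38 s allowed; no verdict was reported.

- **Pressing and pushing:** one fingertip held the thumb bar down (about 0.33 rad by my estimate) while the other pushed the plate by its upturned end under the raised nose. The force rose sharply at tool x -36.7 mm in the fixture frame, against an expected -36. I backed off before rising, so the plate was not dragged upward.
- **Last checks:** in both camera views the plate's front edge is at the stop within about 1–2 mm, the nose rests on it, and the jar, weight and bolt look unmoved. The wrist force was back to about 1 N, close to sensor noise.
- **What disagreed:** the fingertips first stood closer together than the 64 mm I had planned for. The first press therefore ran the bar onto its hard stop, at about 18 N. I eased off and opened the hand about 10 mm wider before pushing. The triangulated heights came out 1–3 mm below the stated ones.

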